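Pack the gel-casting kit, heaviest first

TASK

Pack the gel-casting kit into the open storage box with the heaviest part lowest and the lightest on top: first the aluminium cooling block flat on the bottom and lengthwise in the box, then the casting tray the right way up, centred on the block and lengthwise too, and last the comb, grip rib up, lying crosswise over the middle of the tray so that it rests on both of the tray's side walls. Set each part down gently, without dropping it, let go of it and let it come to rest before bringing the next. Leave the other things on the trolley where they are.

Things in the scene. Friction and masses are not known exactly. Their poses are not given: they have to be found in the camera images.
- box_in (a point): centre of the inner floor of the open, off-white storage box (fixed; stands on either the left or the right). Inside 160 mm along x by 140 mm along y by 66 mm deep; walls and bottom 4 mm, so the floor is 4 mm and the rim 70 mm above the work surface. x runs along the box's long side, z up.
- drain_board: fixed sloping grey draining board, 250 mm wide (y), in the middle, before the robot. Origin on the work surface under its middle, x horizontal towards uphill. Face 125 mm long, rising 30 degrees along x from a 5 mm lip 55 mm before the origin and 32 mm up. Tray and comb lie on it, either one left, 60 mm each side of the middle, low ends at the lip, their x axes up the slope.
- block_c (a point): centre of the aluminium cooling block: solid, 100 (x) x 60 (y) x 22 mm (z), dark wells drawn on its top; the heaviest part, about 360 g. Lies flat on the work surface on the side where the box is not. Origin half-way up, 11 mm above its underside; z up.
- tray_c (a point): centre of the gel casting tray: blue-tinted acrylic channel 92 (x) x 64 (y) x 18 mm (z), with a 4 mm floor and two side walls 4 mm thick along x, both ends open; about 80 g. Lies on the draining board, so it starts tilted by 30 degrees. Origin half-way up, 9 mm above its underside; z is the open side, x along its length.
- comb_c (a point): centre of the gel comb: white plate 92 (x) x 40 (y) x 4 mm, teeth on its -y long edge; on its upper face a grip rib 64 (x) x 10 (y) mm stands 16 mm above the plate; 20 mm high in all; about 30 g, the lightest part. Starts on the draining board, tilted 30 degrees. Origin on the rib's centre line, 10 mm above its underside; x along the rib, z out of the plate on the rib's side.
- tube_rack: green microtube rack, 150 (x) x 65 x 28 mm, white caps standing in it; loose, to be left alone. Origin on its underside.
- tip_box: teal and white pipette-tip box, 80 x 115 x 56 mm; loose, to be left alone. Origin on its underside.
- timer: flat grey bench timer, 55 x 60 x 18 mm; loose, to be left alone. Origin on its underside.
- bottle: small amber bottle, 48 mm across, 85 mm tall; loose, to be left alone. Origin on its underside.
- beaker: clear beaker, 60 mm across, 65 mm tall; loose, to be left alone. Origin on its underside.
- spatula: lab spatula, 190 mm long, lying at the left edge of the work; loose, to be left alone. Origin on its underside.
- pipette: white and grey pipette, about 265 mm long, lying at the right edge of the work; loose, to be left alone. Origin on its underside.
Mind the look-alikes: they are no part of the job. There is more than one size of the part that bears block_c; the job needs the larger. Leave any green look-alike of the part that bears box_in alone.

How it is judged:
On the way, in this order (a step that is already met when the one before it is completed fails the run):
1. the block lies flat on the box's floor, lengthwise, released (z of block_c in the frame of box_in between 0.006 and 0.015 m and x of block_c in the frame of box_in between -0.05 and 0.05 m and y of block_c in the frame of box_in between -0.055 and 0.055 m and angle between block_c's own z axis and vertical below 0.1 rad and angle between the x axis of block_c and the x axis of box_in, either way round below 0.35 rad and linear speed of block below 0.02 m/s and contact force between block and the fingers below 0.05 N), for 0.2 s.
2. the tray lies level and lengthwise on the block, right way up, released (all of step 1 and z of tray_c in the frame of box_in between 0.026 and 0.036 m and horizontal distance between tray_c and block_c below 0.025 m and angle between tray_c's own z axis and vertical below 0.1 rad and angle between the x axis of tray_c and the x axis of box_in, either way round below 0.35 rad and linear speed of tray below 0.02 m/s and contact force between tray and the fingers below 0.05 N), for 0.2 s.
3. the comb lies level across both tray walls, released (all of step 2 and z of comb_c in the frame of box_in between 0.045 and 0.056 m and horizontal distance between comb_c and tray_c below 0.03 m and angle between comb_c's own z axis and vertical below 0.1 rad and angle between the x axis of comb_c and the y axis of tray_c, either way round below 0.4 rad and linear speed of comb below 0.02 m/s and contact force between comb and the fingers below 0.05 N), for 0.2 s.
At the end, for the whole second after the job is handed in: In the box, released and at rest, all level within 0.1 rad: block on the floor, lengthwise within 0.35 rad; tray upright on the block, centres within 25 mm, lengthwise within 0.35 rad; comb rib up on both tray walls, centres within 30 mm, crosswise within 0.4 rad (all of step 3); the robot touches nothing.
It fails at once if a part was dropped or thrown (moving faster than 0.6 m/s while not held) ((linear speed of block above 0.6 m/s and contact force between block and the fingers below 0.02 N) or (linear speed of tray above 0.6 m/s and contact force between tray and the fingers below 0.02 N) or (linear speed of comb above 0.6 m/s and contact force between comb and the fingers below 0.02 N)).
It fails at once if another thing on the trolley was moved by more than 30 mm (distance of any of tube_rack, tip_box, timer, bottle, beaker, spatula, pipette from where it was at the start of the episode above 0.03 m).
It also fails if it takes over 72 s, if anything falls off the work surface, if the arm or the gripper's body presses on something with over 40 N, if the wrist force passes 120 N, or if a joint passes its speed limit or range.

ROBOT

A 6-joint arm with a two-finger parallel gripper is mounted at the origin on the work surface. World frame = base frame: x ahead of the robot, y to its left, z up, the work surface at z = 0. Lengths are in m, angles in rad, forces in N, time in s.
With the tool pointing down it reaches from about 0.3 to 0.95 m from the base axis. Payload 3.1 kg.
Tool frame: the origin (TCP) lies at the very end of the fingers, on their centre line; the grasp point (between the pads) lies behind it (ctrl.grip_depth is the z of the grasp point in the tool frame, in m); z points along the fingers, y is the line along which they close (so a half turn about z gives the same grasp; the last joint's range is limited). The gripper opens to 85 mm and grips with 20 to 120 N. Pads are 22 mm wide; open, the fingers measure 114 mm over their backs; the gripper's body (76 mm by 85 mm) begins 54 mm behind the grasp point. The pads swing forward as they close: fully open they stand 13 mm farther back than shut.
Start: joints at [-1.388, 0.308, 1.634, -0, 1.2, -0.07], TCP at [0.156, -0.605, 0.191] pointing down, gripper open.
Joint ranges: [-3.06, 3.06], [-0.79, 1.96], [0.05, 2.63], [-1.19, 4.34], [0.05, 2.64], [-2.94, 2.94]. Speed limits (rad/s): [2.79, 2.79, 3.14, 3.14, 3.14, 3.14].

INTERFACE

Orientations are given as a rotation vector (axis times angle).
In Python, from bench import ctrl gives the robot as it stands.
- The arm moves only by the tool move_arm, never from a script. Its argument "deltas" is a list of rows, each an object with "fingers": the opening, from -1 (shut) to 1 (fully open); "offset": the shift along the tool's x, y, z in mm, a list of three; "dr": the turn, a rotation vector about the tool's x, y, z in rad, a list of three. In form: [{"fingers": fingers, "offset": [tx, ty, tz], "dr": [rx, ry, rz]}, ...]. A call has 1 to 5 rows; each row shifts and turns the commanded pose from where the row before left it, along the tool's axes as they then stand; what a row does not reach is not made up. A row lasts 1/8 s, in which the tool goes at most 62.5 mm and 10.7 degrees, less where a joint would pass 70% of its speed; a pose out of reach is approached as far as the arm can. A call is refused whole if a number of a shift passes 62.5 or a number of a turn 0.188, either way. A call with a gripper value outside its range is refused whole. The fingers move at their own pace and stop on an object; "newtons" is the grip in N (left out, the last holds). Time passes only in rows, so rows that do not move let the fingers close. It gives the time, the measured TCP pose, the force, the opening and the grip force at its end, in the units of the state.
- ctrl.read_state(): the state, without advancing time (a new reading comes with each control period).
- ctrl.snapshot(name): name is "scene" or "top" or "wrist"; returns a dict with "pixels" (400x640x3 uint8, blue, green, red), "intrinsics" (3x3 intrinsics, pixels), "D" ([k1, k2, p1, p2, k3] as OpenCV has them; the pictures are not rectified), "extrinsics" (4x4, takes a point from camera to world coordinates); the wrist camera has in their place "T_tool_cam" (4x4, takes a point from camera to tool coordinates, whose origin is the TCP and whose axes are the flange's). Camera axes: x right, y down, z forward; pixel columns grow to the right and rows downward; lengths in m; the calibration is good to about 2 mm. A picture is of the moment at which its call begins: read the wrist's pose just before it. There is no depth.
- ctrl.sign_off(): hands the job in; it is judged then, once.
Trained networks look in the newest picture that a camera, given by its name, has taken for a name from the list of things; names that differ only in an ending like _2 or _b are one class to them, and where a whole thing is asked for, a point or a joint stands for the part that bears it (a point fixed in the world has none). Each returns a list of dicts, best first, with "p" (0 to 1); they miss things now and then, are a little off and sometimes report something else, mostly with a low value. They report only what shows in the picture. A call takes as long as a camera call. They do not tell look-alikes from the thing itself.
- ctrl.recognise(camera, label): "extent" ([left, top, width, height] in pixels, round what is visible of it).
- ctrl.outline_of(camera, label): "pixels" (400x640 bool, what is visible of it) and "extent" ([left, top, width, height] in pixels, round what is visible of it).
- ctrl.spot_point(camera, label): "centre" ([row, column] in pixels: a listed point, or the origin of a listed thing).
The state is a dict: "time": time; "joints": joint angles; "joint_vel": joint speeds; "joint_efforts": joint torques, N m; "position": TCP position; "tcp_rot": TCP orientation; "ft_force": force on the tool from outside, world axes, zero at the start; "moment": the same for the moment, N m; "finger_gap": finger opening in m; "finger_force": force on a finger pad.
Only numpy, scipy, OpenCV 4.12 (cv2) and the standard library are available. Lean on these libraries where they do the work, as an engineer would, in place of code of your own. Each camera call takes 0.05 s, during which the arm holds its last target. There are 200 camera calls.

## Working session

There is one attempt and no reset: what is moved stays moved. The work goes in short steps, Python scripts to look and compute and a tool call to move; the robot and the scene stay as the last step left them, time stands still between calls to the robot, and variables do not carry over. Pictures are saved under pics/ and viewed, at most 10 in all, crops included, and the job is handed in when it is done.

Besides the shell and the picture viewer there is one more tool, called after "Request:" by a JSON object that holds its "method" and its "body". move_arm: Moves the arm, as the interface text tells. Its arguments: {"type":"object","properties":{"deltas":{"type":"array"},"newtons":{"type":"number"}},"required":["deltas"]}

```bash
ls; mkdir -p pics; python3 - <<'E'
from bench import ctrl
import cv2,numpy as np
s=ctrl.read_state();print({k:np.round(v,3) for k,v in s.items()},ctrl.grip_depth)
for n in("scene","top"):
    d=ctrl.snapshot(n);cv2.imwrite(f"pics/{n}0.png",d["pixels"])
    print(n,d["extrinsics"].round(3).tolist(),d["intrinsics"].tolist(),d["D"])
    for l in("box_in","block_c","tray_c","comb_c"):
        print(l,[(round(a["p"],2),np.round(a["centre"])) for a in ctrl.spot_point(n,l)][:4], [(round(a["p"],2),a["extent"]) for a in ctrl.recognise(n,l)][:4] if l!="box_in" else "")
E
```

```text
pics
{'time': np.float64(0.0), 'joints': array([-1.388,  0.309,  1.635,  0.   ,  1.2  , -0.07 ]), 'joint_vel': array([ 0.   , -0.001,  0.   , -0.001,  0.001,  0.   ]), 'joint_efforts': array([ 0.0000e+00, -4.1525e+01, -2.7667e+01, -0.0000e+00,  1.0000e-02,
        0.0000e+00]), 'position': array([ 0.156, -0.604,  0.19 ]), 'tcp_rot': array([-3.114, -0.396,  0.   ]), 'ft_force': array([0.868, 0.055, 0.132]), 'moment': array([ 0.044, -0.029, -0.034]), 'finger_force': np.float64(0.0), 'finger_gap': np.float64(0.085)} -0.0187
scene [[0.316, 0.596, -0.738, 1.684], [0.949, -0.195, 0.248, -0.416], [0.004, -0.779, -0.627, 1.08], [0.0, 0.0, 0.0, 1.0]] [[502.12523193515824, 0.0, 318.9460647708082], [0.0, 502.12523193515824, 193.9753500548703], [0.0, 0.0, 1.0]] [-0.12391204  0.          0.          0.          0.        ]
box_in [(0.86, array([153., 366.])), (0.84, array([193., 409.]))] 
block_c [(0.72, array([218., 232.])), (0.5, array([224., 193.]))] [(0.67, [181.6, 212.0, 23.2, 24.4]), (0.59, [220.1, 206.2, 20.4, 27.2]), (0.24, [291.3, 188.2, 21.9, 15.6])]
tray_c [(0.7, array([202., 318.])), (0.58, array([201., 351.]))] [(0.56, [351.1, 232.5, 18.6, 24.2]), (0.47, [341.7, 201.1, 26.1, 10.2])]
comb_c [(0.41, array([205., 318.]))] [(0.68, [313.7, 201.4, 9.7, 9.8])]
top [[-0.024, -0.984, 0.179, 0.219], [-1.0, 0.023, -0.007, -0.001], [0.003, -0.179, -0.984, 1.67], [0.0, 0.0, 0.0, 1.0]] [[481.2628972694896, 0.0, 313.6838248561313], [0.0, 481.2628972694896, 190.82819908777608], [0.0, 0.0, 1.0]] [-0.03317748  0.          0.          0.          0.        ]
box_in [(0.95, array([198., 225.])), (0.89, array([273., 235.]))] 
block_c [(0.79, array([208., 396.])), (0.58, array([210., 430.]))] [(0.83, [422.7, 201.3, 18.3, 18.1]), (0.65, [385.0, 193.9, 24.1, 29.4])]
tray_c [(0.79, array([176., 290.]))] [(0.8, [278.2, 159.2, 24.4, 31.8])]
comb_c [(0.81, array([180., 319.]))] [(0.84, [313.5, 168.0, 17.5, 24.7])]
```

```bash
python3 - <<'E'
import cv2
a=cv2.imread("pics/top0.png")[120:310,180:460];cv2.imwrite("pics/topc.png",cv2.resize(a,(784,532),interpolation=cv2.INTER_CUBIC))
a=cv2.imread("pics/scene0.png")[110:290,150:430];cv2.imwrite("pics/scenec.png",cv2.resize(a,(784,504),interpolation=cv2.INTER_CUBIC))
E
```

```text
(no output)
```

View pics/topc.png

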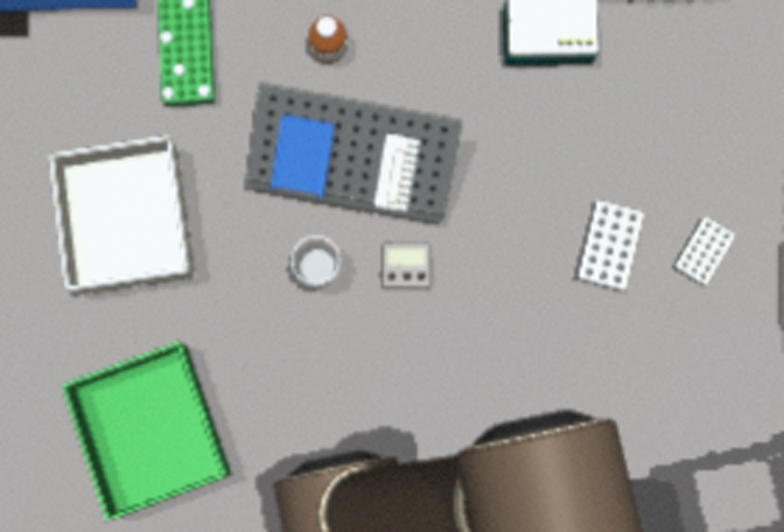

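View pics/scenec.png

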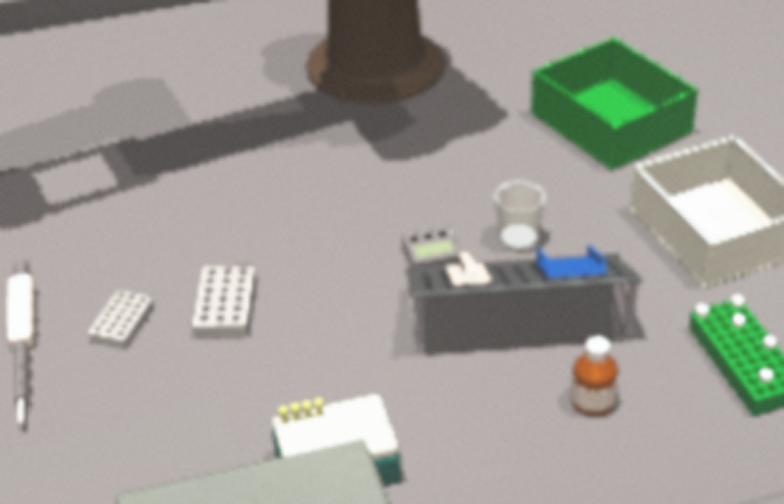

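Top crop (scale 2.8, offset 180,120): the candidates for the block are two white welled plates at crop (610,245), i.e. top pixel (398,207), and crop (704,250), i.e. (431,209). The one at (398,207) is clearly larger, so it is block_c. The off-white box is at crop (120,213), i.e. (223,196); the green look-alike at (147,430) stays untouched. The tray is blue on the left of the board at (303,155), and the comb is on the right at (397,172).

```bash
cat > h.py <<'E'
from bench import ctrl
import cv2,numpy as np
from scipy.spatial.transform import Rotation as R
def snap(n):
    s=ctrl.read_state();d=ctrl.snapshot(n)
    if n=="wrist":
        T=np.eye(4);T[:3,:3]=R.from_rotvec(s["tcp_rot"]).as_matrix();T[:3,3]=s["position"];d["extrinsics"]=T@d["T_tool_cam"]
    return d
def rays(d,uv):
    p=cv2.undistortPoints(np.array(uv,float).reshape(-1,1,2),d["intrinsics"],d["D"])[:,0]
    E=d["extrinsics"];return E[:3,3],np.c_[p,np.ones(len(p))]@E[:3,:3].T
def plane(d,uv,z=None,n=(0,0,1),p0=None):
    o,r=rays(d,uv);n=np.array(n,float);p0=np.array([0,0,z]) if p0 is None else np.array(p0)
    return o+r*((n@(p0-o))/(r@n))[:,None]
def project(d,P):
    E=np.linalg.inv(d["extrinsics"]);rv=cv2.Rodrigues(E[:3,:3])[0]
    return cv2.projectPoints(np.array(P,float),rv,E[:3,3],d["intrinsics"],d["D"])[0][:,0]
E
python3 - <<'E'
from h import *
np.set_printoptions(precision=4,suppress=True)
d=snap("top");S=lambda c:np.array(c)/2.8+[180,120]-0.3
rim=plane(d,S([(52,155),(170,138),(190,275),(70,292)]),.07);print("box",rim,rim.mean(0))
v=(rim[1]+rim[0]-rim[2]-rim[3])[:2];print(np.degrees(np.arctan2(v[1],v[0])))
e=lambda i,j:np.linalg.norm(rim[i]-rim[j]);print(e(0,1),e(1,2))
bl=plane(d,S([(594,201),(643,210),(627,290),(576,281)]),.022);print("block",bl.mean(0));v=(bl[0]+bl[1]-bl[2]-bl[3]);print(np.degrees(np.arctan2(v[1],v[0])))
# lip z 32mm, top edge z = 32+125 sin30
lo=plane(d,S([(245,188),(440,222)]),.032);hi=plane(d,S([(262,84),(461,120)]),.0945)
print("board",lo,hi);w=lo[0]-lo[1]+hi[0]-hi[1];print(np.degrees(np.arctan2(w[1],w[0]))-90)
for l in("box_in","block_c","tray_c","comb_c"):
    for a in ctrl.spot_point("top",l):
        if a["p"]>.5:print(l,plane(d,[a["centre"][::-1]],{"box_in":.004,"block_c":.011}.get(l,.07)))
E
```

```text
box [[0.5733 0.3788 0.07  ]
 [0.591  0.2352 0.07  ]
 [0.4225 0.2108 0.07  ]
 [0.4054 0.3542 0.07  ]] [0.498  0.2947 0.07  ]
8.304052484274706
0.14467246814113244 0.1702111734971414
block [ 0.4533 -0.3022  0.022 ]
-14.971830896353103
board [[ 0.5342  0.1478  0.032 ]
 [ 0.4858 -0.0921  0.032 ]] [[ 0.6495  0.1207  0.0945]
 [ 0.5992 -0.118   0.0945]]
-11.645238907275782
box_in [[0.4991 0.2932 0.004 ]]
box_in [[0.24   0.2626 0.004 ]]
block_c [[ 0.4572 -0.295   0.011 ]]
block_c [[ 0.4471 -0.4195  0.011 ]]
```

```bash
cat >> h.py <<'E'
def Rt(yaw,tilt=0):  # tool: x at yaw, z down, tilted forward (tool z towards +x) ; degrees
    return R.from_euler("z",yaw,degrees=True)*R.from_euler("y",-tilt,degrees=True)*R.from_euler("x",180,degrees=True)
def plan(pts,f,s=None):
    """pts: list of (pos, R, nrows); prints rounded rows in tool axes"""
    s=s or ctrl.read_state();p=np.array(s["position"]);q=R.from_rotvec(s["tcp_rot"]);k=0
    for tp,tq,n in pts:
        p0,q0=p.copy(),q;rel=(q0.inv()*tq).as_rotvec()
        for i in range(1,n+1):
            off=np.round(q.inv().apply(p0+(np.array(tp)-p0)*i/n-p),3)
            qi=q0*R.from_rotvec(rel*i/n);dr=np.round((q.inv()*qi).as_rotvec(),2)
            p=p+q.apply(off);q=q*R.from_rotvec(dr);k+=1
            print(k,f,(off*1e3).round().astype(int).tolist(),(dr+0.).tolist())
E
python3 - <<'E'
from h import *
plan([((.445,-.298,.2),Rt(-15),9)],1)
E
```

```text
1 1 [40, -25, -1] [0.0, 0.0, 0.06]
2 1 [38, -27, -1] [0.0, 0.0, 0.05]
3 1 [36, -30, -1] [0.0, 0.0, 0.06]
4 1 [35, -31, -1] [0.0, 0.0, 0.06]
5 1 [33, -33, -1] [0.0, 0.0, 0.06]
6 1 [31, -36, -1] [0.0, 0.0, 0.05]
7 1 [29, -36, -1] [0.0, 0.0, 0.06]
8 1 [26, -39, -1] [0.0, 0.0, 0.06]
9 1 [25, -40, -1] [0.0, 0.0, 0.05]
```

Request:
{"method": "move_arm", "body": {"deltas": [{"fingers": 1,"offset": [40,-25,-1],"dr": [0,0,0.06]},{"fingers": 1,"offset": [38,-27,-1],"dr": [0,0,0.05]},{"fingers": 1,"offset": [36,-30,-1],"dr": [0,0,0.06]},{"fingers": 1,"offset": [35,-31,-1],"dr": [0,0,0.06]},{"fingers": 1,"offset": [33,-33,-1],"dr": [0,0,0.06]}], "newtons": 60}}

```text
time: 1.68
position: [0.3178, -0.4338, 0.1967]
tcp_rot: [3.141, -0.062, 0.001]
ft_force: [0.7, -1.6, -0.4]
finger_gap: 0.0853
finger_force: 0.0
```

Request:
{"method": "move_arm", "body": {"deltas": [{"fingers": 1,"offset": [31,-36,-1],"dr": [0,0,0.05]},{"fingers": 1,"offset": [29,-36,-1],"dr": [0,0,0.06]},{"fingers": 1,"offset": [26,-39,-1],"dr": [0,0,0.06]},{"fingers": 1,"offset": [25,-40,-1],"dr": [0,0,0.05]},{"fingers": 1,"offset": [0,0,0],"dr": [0,0,0]}]}}

```text
time: 2.3
position: [0.4472, -0.2957, 0.2008]
tcp_rot: [-3.116, 0.396, -0.002]
ft_force: [-0.6, 0.0, 0.1]
finger_gap: 0.0855
finger_force: 0.0
```

```bash
python3 - <<'E'
from h import *
d=snap("wrist");cv2.imwrite("pics/w1.png",d["pixels"])
print(ctrl.read_state()["position"],d["T_tool_cam"].round(3).tolist())
for a in ctrl.spot_point("wrist","block_c"):print(a["p"],a["centre"],plane(d,[a["centre"][::-1]],.011))
for a in ctrl.outline_of("wrist","block_c"):
    c=max(cv2.findContours(a["pixels"].astype("uint8"),0,1)[0],key=cv2.contourArea)
    P=plane(d,c[:,0],.022)[:,:2]*1000;print(a["p"],a["extent"],cv2.minAreaRect(P.astype("f4")))
E
```

```text
[ 0.44603857 -0.29694373  0.20060499] [[-0.001, -0.948, -0.319, 0.082], [1.0, -0.001, -0.0, -0.0], [-0.0, -0.319, 0.948, -0.182], [0.0, 0.0, 0.0, 1.0]]
0.87 [156.2, 327.8] [[ 0.45166269 -0.30273367  0.011     ]]
0.76 [135.6, 429.9] [[ 0.44566474 -0.41821182  0.011     ]]
0.65 [299.0, 107.6, 61.2, 94.7] ((454.01287841796875, -303.1898193359375), (61.78447341918945, 100.82906341552734), 73.17569732666016)
0.56 [401.8, 101.3, 65.8, 73.7] ((446.45654296875, -417.7373046875), (49.24542999267578, 73.82950592041016), 55.86415100097656)
```

View pics/w1.png

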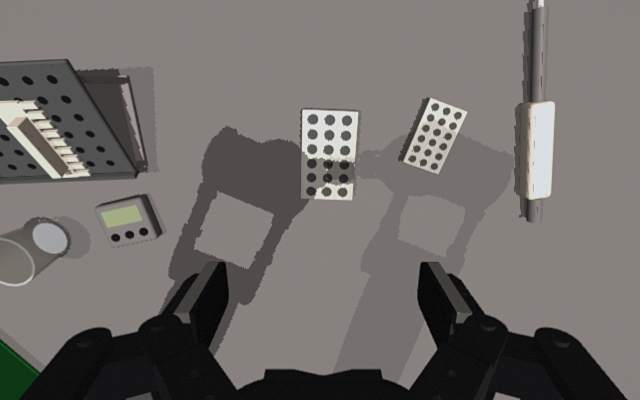

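Larger plate at (330,155) measures 101 x 62 mm, so it is block_c; the small one at (433,135) is the look-alike. Checking where the open fingertips really are, from their pixels (226,262) and (420,262).

```bash
python3 - <<'E'
from h import *
d=snap("wrist");print(d["intrinsics"][0,0],d["intrinsics"][:2,2])
T=d["T_tool_cam"];E=d["extrinsics"]
# project tool-frame points for tips at several z
s=ctrl.read_state()
for z in(.0,-.0065,-.013,-.02):
    for x in (-.011,.011):
        P=[(x,y,z) for y in(-.0425,.0425)]
        W=R.from_rotvec(s["tcp_rot"]).apply(P)+s["position"];print(z,x,project(d,W).round())
plan([((.4535,-.303,.06),Rt(-16),3),((.4535,-.303,.006),Rt(-16),4)],1)
E
```

```text
332.9703419696903 [322.57648166 197.15141101]
0.0 -0.011 [[254. 247.]
 [393. 247.]]
0.0 0.011 [[251. 213.]
 [396. 213.]]
-0.0065 -0.011 [[251. 252.]
 [395. 252.]]
-0.0065 0.011 [[249. 217.]
 [398. 217.]]
-0.013 -0.011 [[249. 257.]
 [398. 257.]]
-0.013 0.011 [[246. 222.]
 [401. 222.]]
-0.02 -0.011 [[247. 264.]
 [401. 264.]]
-0.02 0.011 [[243. 227.]
 [404. 227.]]
1 1 [3, 1, 47] [0.0, 0.0, 0.01]
2 1 [3, 0, 47] [0.0, 0.0, 0.0]
3 1 [4, 1, 46] [0.0, 0.0, 0.01]
4 1 [0, 0, 14] [0.0, 0.0, 0.0]
5 1 [0, 0, 13] [0.0, 0.0, 0.0]
6 1 [0, 0, 14] [0.0, 0.0, 0.0]
7 1 [0, 0, 13] [0.0, 0.0, 0.0]
```

Request:
{"method": "move_arm", "body": {"deltas": [{"fingers": 1,"offset": [3,1,47],"dr": [0,0,0.01]},{"fingers": 1,"offset": [3,0,47],"dr": [0,0,0]},{"fingers": 1,"offset": [4,1,46],"dr": [0,0,0.01]},{"fingers": 1,"offset": [0,0,15],"dr": [0,0,0]},{"fingers": 1,"offset": [0,0,15],"dr": [0,0,0]}]}}

```text
time: 3.12
position: [0.4546, -0.3037, 0.0306]
tcp_rot: [3.11, -0.436, 0.002]
ft_force: [-1.4, 0.1, 0.4]
finger_gap: 0.0854
finger_force: 0.0
```

```bash
python3 - <<'E'
from h import *
d=snap("wrist");cv2.imwrite("pics/w2.png",d["pixels"])
print(ctrl.read_state()["position"])
for a in ctrl.outline_of("wrist","block_c"):
    c=max(cv2.findContours(a["pixels"].astype("uint8"),0,1)[0],key=cv2.contourArea)
    P=plane(d,c[:,0],.022)[:,:2]*1000;print(a["p"],a["extent"],cv2.minAreaRect(P.astype("f4")))
E
```

```text
[ 0.45366514 -0.3027396   0.02912032]
0.81 [273.0, 140.2, 103.6, 155.8] ((455.39617919921875, -303.291259765625), (60.179264068603516, 103.00407409667969), 73.25293731689453)
0.59 [446.5, 118.5, 122.3, 131.3] ((448.9894714355469, -415.09857177734375), (51.42768096923828, 72.70599365234375), 55.3352165222168)
```

View pics/w2.png

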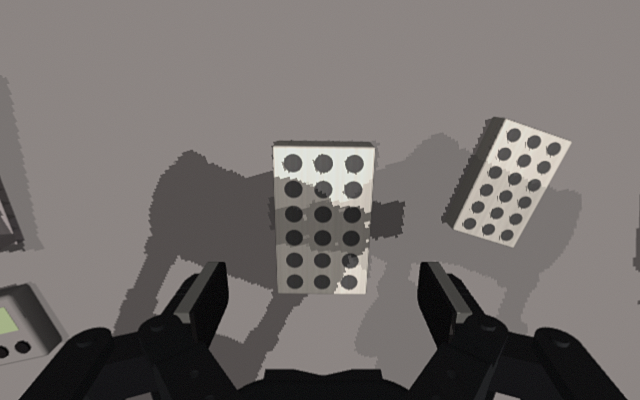

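Block now at pixel (323,218), well between the fingertips (226,262) and (420,262); fit (0.455,-0.303), yaw -16.7°. I'll lower to near the surface, checking force.

Request:
{"method": "move_arm", "body": {"deltas": [{"fingers": 1,"offset": [1,0,10],"dr": [0,0,0.01]},{"fingers": 1,"offset": [0,0,10],"dr": [0,0,0]},{"fingers": 1,"offset": [0,0,5],"dr": [0,0,0]},{"fingers": 0.6,"offset": [0,0,1],"dr": [0,0,0]},{"fingers": 0.4,"offset": [0,0,0],"dr": [0,0,0]}], "newtons": 60}}

```text
time: 3.85
position: [0.4555, -0.3027, 0.0045]
tcp_rot: [3.109, -0.449, 0.0]
ft_force: [0.1, -0.6, -0.0]
finger_gap: 0.0601
finger_force: 0.0
```

Request:
{"method": "move_arm", "body": {"deltas": [{"fingers": 0.1,"offset": [0,0,0],"dr": [0,0,0]},{"fingers": 0.1,"offset": [0,0,0],"dr": [0,0,0]},{"fingers": 0.1,"offset": [0,0,0],"dr": [0,0,0]}]}}

```text
time: 4.22
position: [0.4555, -0.3028, 0.0046]
tcp_rot: [3.109, -0.45, 0.0]
ft_force: [-0.4, 0.0, 0.7]
finger_gap: 0.0472
finger_force: 0.0
```

Gap 47 mm with no force: the fingertips have closed above the block, so they stand further back than the TCP. Looking.

```bash
python3 - <<'E'
from h import *
d=snap("wrist");cv2.imwrite("pics/w3.png",d["pixels"])
print(ctrl.read_state()["finger_gap"],ctrl.read_state()["position"])
E
```

```text
0.047200207203365936 [ 0.45546701 -0.30277533  0.00461745]
```

View pics/w3.png

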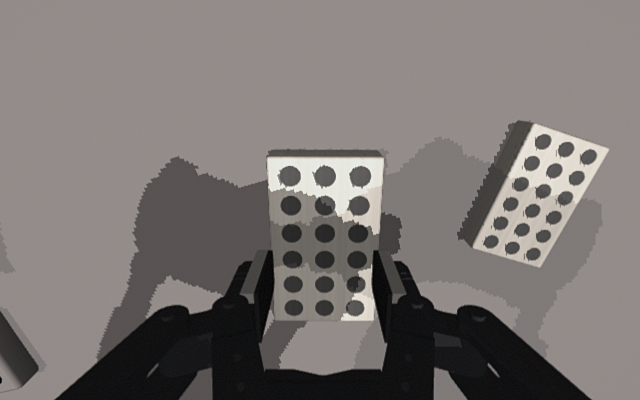

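Fingertips at (270,250) and (380,250): 112 px for a 47 mm gap puts them about 140 mm from the camera, while the block top is about 171 mm away. So the tips really stand about 5 cm behind the stated TCP. I'll open and step down gently, watching the force.

Request:
{"method": "move_arm", "body": {"deltas": [{"fingers": 0.9,"offset": [0,0,0],"dr": [0,0,0]},{"fingers": 0.9,"offset": [0,0,0],"dr": [0,0,0]},{"fingers": 0.9,"offset": [0,0,4],"dr": [0,0,0]},{"fingers": 0.9,"offset": [0,0,4],"dr": [0,0,0]},{"fingers": 0.9,"offset": [0,0,4],"dr": [0,0,0]}]}}

```text
time: 4.9
position: [0.4552, -0.3026, -0.008]
tcp_rot: [-3.109, 0.45, 0.001]
ft_force: [-0.3, -0.4, -0.2]
finger_gap: 0.0812
finger_force: 0.0
```

Request:
{"method": "move_arm", "body": {"deltas": [{"fingers": 0.9,"offset": [0,0,4],"dr": [0,0,0]},{"fingers": 0.9,"offset": [0,0,4],"dr": [0,0,0]},{"fingers": 0.9,"offset": [0,0,3],"dr": [0,0,0]}]}}

```text
time: 5.28
position: [0.4553, -0.3026, -0.0189]
tcp_rot: [-3.109, 0.45, 0.0]
ft_force: [0.3, -0.4, -0.5]
finger_gap: 0.0811
finger_force: 0.0
```

Request:
{"method": "move_arm", "body": {"deltas": [{"fingers": 0.9,"offset": [0,0,4],"dr": [0,0,0]},{"fingers": 0.9,"offset": [0,0,4],"dr": [0,0,0]},{"fingers": 0.9,"offset": [0,0,3],"dr": [0,0,0]}]}}

```text
time: 5.65
position: [0.4553, -0.3027, -0.0298]
tcp_rot: [-3.109, 0.45, 0.0]
ft_force: [0.3, 0.2, -1.1]
finger_gap: 0.0813
finger_force: 0.0
```

```bash
python3 - <<'E'
from h import *
d=snap("wrist");cv2.imwrite("pics/w4.png",d["pixels"][120:400,120:520])
s=ctrl.read_state();print(s["position"],s["ft_force"])
E
```

```text
[ 0.45503288 -0.30244003 -0.0301532 ] [ 0.49870622  0.73793625 -0.547943  ]
```

View pics/w4.png

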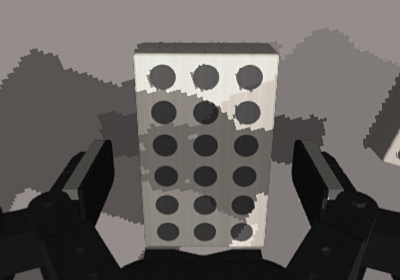

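Block between the pads; tips at crop (111,140) and (292,140) lie a little below the block top. Grip here.

Request:
{"method": "move_arm", "body": {"deltas": [{"fingers": 0.3,"offset": [0,0,0],"dr": [0,0,0]},{"fingers": 0.3,"offset": [0,0,0],"dr": [0,0,0]},{"fingers": 0.1,"offset": [0,0,0],"dr": [0,0,0]},{"fingers": 0.1,"offset": [0,0,0],"dr": [0,0,0]}], "newtons": 60}}

```text
time: 6.2
position: [0.4557, -0.3032, -0.0288]
tcp_rot: [3.109, -0.449, 0.001]
ft_force: [-0.8, -0.1, 6.7]
finger_gap: 0.0577
finger_force: 65.2
```

Gripped, but tips touch the surface (6.7 N). I'll regrip 7 mm higher so the knuckles stay clear of the box rim later.

Request:
{"method": "move_arm", "body": {"deltas": [{"fingers": 0.6,"offset": [0,0,0],"dr": [0,0,0]},{"fingers": 0.6,"offset": [0,0,-7],"dr": [0,0,0]},{"fingers": 0.1,"offset": [0,0,0],"dr": [0,0,0]},{"fingers": 0.1,"offset": [0,0,0],"dr": [0,0,0]},{"fingers": 0.1,"offset": [0,0,0],"dr": [0,0,0]}], "newtons": 70}}

```text
time: 6.82
position: [0.4568, -0.3035, -0.0203]
tcp_rot: [3.108, -0.449, 0.004]
ft_force: [-1.7, 1.4, 11.3]
finger_gap: 0.0469
finger_force: 5.6
```

```bash
python3 - <<'E'
from h import *
s=ctrl.read_state();print(s["position"],s["finger_gap"],s["finger_force"],s["ft_force"])
p=s["position"]
plan([((p[0],p[1],.12),R.from_rotvec(s["tcp_rot"]),4),((.499,.294,.12),Rt(8.2),13)],.1)
E
```

```text
[ 0.45684193 -0.3035365  -0.02027907] 0.04686136833630929 5.584482235426549 [-1.69139241  1.43370889 11.3215914 ]
1 0.1 [0, 0, -35] [0.0, 0.0, 0.0]
2 0.1 [0, 0, -35] [0.0, 0.0, 0.0]
3 0.1 [0, 0, -35] [0.0, 0.0, 0.0]
4 0.1 [0, 0, -35] [0.0, 0.0, 0.0]
5 0.1 [-10, -45, 0] [0.0, 0.0, -0.03]
6 0.1 [-8, -45, 0] [0.0, 0.0, -0.04]
7 0.1 [-7, -46, 0] [0.0, 0.0, -0.03]
8 0.1 [-5, -46, 0] [0.0, 0.0, -0.03]
9 0.1 [-4, -46, 0] [0.0, 0.0, -0.04]
10 0.1 [-3, -46, 0] [0.0, 0.0, -0.03]
11 0.1 [0, -46, -1] [0.0, 0.0, -0.03]
12 0.1 [0, -46, 0] [0.0, 0.0, -0.03]
13 0.1 [2, -46, 0] [0.0, 0.0, -0.04]
14 0.1 [4, -46, 0] [0.0, 0.0, -0.03]
15 0.1 [5, -45, 0] [0.0, 0.0, -0.03]
16 0.1 [7, -46, 0] [0.0, 0.0, -0.04]
17 0.1 [8, -45, 0] [0.0, 0.0, -0.03]
```

The tips rode onto the block's top (gap 47 mm, 11 N up), so they are about 42 mm above the TCP at this gap. Open and grip deeper.

Request:
{"method": "move_arm", "body": {"deltas": [{"fingers": 0.8,"offset": [0,0,-2],"dr": [0,0,0]},{"fingers": 0.8,"offset": [0,0,-2],"dr": [0,0,0]},{"fingers": 0.8,"offset": [0,0,5],"dr": [0,0,0]},{"fingers": 0.8,"offset": [0,0,8],"dr": [0,0,0]},{"fingers": 0.8,"offset": [0,0,6],"dr": [0,0,0]}], "newtons": 70}}

```text
time: 7.45
position: [0.4548, -0.3022, -0.0387]
tcp_rot: [-3.108, 0.45, 0.002]
ft_force: [-0.5, 0.0, 0.2]
finger_gap: 0.0768
finger_force: 0.0
```

```bash
python3 - <<'E'
from h import *
d=snap("wrist")
s=ctrl.read_state();print(s["position"],s["ft_force"])
for a in ctrl.outline_of("wrist","block_c"):
    c=max(cv2.findContours(a["pixels"].astype("uint8"),0,1)[0],key=cv2.contourArea)
    P=plane(d,c[:,0],.022)[:,:2]*1000;print(a["p"],a["extent"],cv2.minAreaRect(P.astype("f4")))
E
```

```text
[ 0.45424832 -0.30184094 -0.03930964] [-0.4265401   0.42714982  0.06169044]
0.58 [245.5, 165.7, 159.6, 214.8] ((457.2912902832031, -303.2849426269531), (59.34320831298828, 102.41728210449219), 73.3370590209961)
0.56 [497.3, 131.7, 142.7, 180.6] ((451.1022644042969, -411.87042236328125), (53.005043029785156, 70.35993957519531), 56.188232421875)
```

Request:
{"method": "move_arm", "body": {"deltas": [{"fingers": 0.4,"offset": [1,0,-3],"dr": [0,0,0]},{"fingers": 0.1,"offset": [0,0,0],"dr": [0,0,0]},{"fingers": 0.1,"offset": [0,0,0],"dr": [0,0,0]},{"fingers": 0.1,"offset": [0,0,0],"dr": [0,0,0]}], "newtons": 70}}

```text
time: 8.05
position: [0.4564, -0.303, -0.0341]
tcp_rot: [3.109, -0.45, 0.0]
ft_force: [-1.3, 0.7, 3.1]
finger_gap: 0.0581
finger_force: 76.6
```

Request:
{"method": "move_arm", "body": {"deltas": [{"fingers": 0.1,"offset": [0,0,-15],"dr": [0,0,0]},{"fingers": 0.1,"offset": [0,0,-35],"dr": [0,0,0]},{"fingers": 0.1,"offset": [0,0,-50],"dr": [0,0,0]},{"fingers": 0.1,"offset": [0,0,-50],"dr": [0,0,0]},{"fingers": 0.1,"offset": [0,0,0],"dr": [0,0,0]}]}}

```text
time: 8.68
position: [0.4602, -0.3059, 0.1209]
tcp_rot: [3.103, -0.449, 0.016]
ft_force: [0.6, -0.3, -4.1]
finger_gap: 0.058
finger_force: 76.9
```

```bash
python3 - <<'E'
from h import *
d=snap("wrist");s=ctrl.read_state();print(s["position"],s["finger_gap"],s["finger_force"],s["ft_force"])
P=d["pixels"];cv2.imwrite("pics/w5.png",P)
for a in ctrl.outline_of("wrist","block_c"):print(a["p"],a["extent"])
p=s["position"]
plan([((.499,.294,.12),Rt(8.2),13)],.1)
E
```

```text
[ 0.4578366  -0.30411755  0.11783649] 0.05789167394322523 76.83105111122131 [-0.8715429   0.07635597 -4.4519827 ]
0.92 [412.1, 117.4, 81.0, 92.7]
0.84 [246.6, 165.5, 153.8, 209.9]
1 0.1 [-10, -45, 0] [0.0, 0.0, -0.03]
2 0.1 [-8, -45, -1] [0.0, 0.0, -0.04]
3 0.1 [-7, -46, 0] [0.0, 0.0, -0.03]
4 0.1 [-5, -45, 0] [0.0, 0.0, -0.03]
5 0.1 [-4, -46, -1] [0.0, 0.0, -0.04]
6 0.1 [-2, -46, 0] [0.0, 0.0, -0.03]
7 0.1 [-1, -46, 0] [0.0, 0.0, -0.03]
8 0.1 [1, -46, -1] [0.0, 0.0, -0.03]
9 0.1 [2, -46, 0] [0.0, 0.0, -0.04]
10 0.1 [4, -46, 0] [0.0, 0.0, -0.03]
11 0.1 [5, -46, -1] [0.0, 0.0, -0.03]
12 0.1 [7, -45, 0] [0.0, 0.0, -0.04]
13 0.1 [8, -46, -1] [0.0, 0.0, -0.03]
```

Block is held (-4.4 N weight). Carry to above the box.

Request:
{"method": "move_arm", "body": {"deltas": [{"fingers": 0.1,"offset": [-10,-45,0],"dr": [0,0,-0.03]},{"fingers": 0.1,"offset": [-8,-45,-1],"dr": [0,0,-0.04]},{"fingers": 0.1,"offset": [-7,-46,0],"dr": [0,0,-0.03]},{"fingers": 0.1,"offset": [-5,-45,0],"dr": [0,0,-0.03]},{"fingers": 0.1,"offset": [-4,-46,-1],"dr": [0,0,-0.04]}]}}

```text
time: 9.4
position: [0.4702, -0.0717, 0.1145]
tcp_rot: [-3.135, 0.183, 0.009]
ft_force: [0.7, 0.4, -4.5]
finger_gap: 0.0581
finger_force: 77.0
```

Request:
{"method": "move_arm", "body": {"deltas": [{"fingers": 0.1,"offset": [-2,-46,0],"dr": [0,0,-0.03]},{"fingers": 0.1,"offset": [-1,-46,0],"dr": [0,0,-0.03]},{"fingers": 0.1,"offset": [1,-46,-1],"dr": [0,0,-0.03]},{"fingers": 0.1,"offset": [2,-46,0],"dr": [0,0,-0.04]},{"fingers": 0.1,"offset": [4,-46,0],"dr": [0,0,-0.03]}]}}

```text
time: 10.02
position: [0.4869, 0.1567, 0.1154]
tcp_rot: [3.139, 0.069, -0.009]
ft_force: [0.5, -0.3, -3.4]
finger_gap: 0.058
finger_force: 77.0
```

Request:
{"method": "move_arm", "body": {"deltas": [{"fingers": 0.1,"offset": [5,-46,-1],"dr": [0,0,-0.03]},{"fingers": 0.1,"offset": [7,-45,0],"dr": [0,0,-0.04]},{"fingers": 0.1,"offset": [8,-46,-1],"dr": [0,0,-0.03]},{"fingers": 0.1,"offset": [0,0,0],"dr": [0,0,0]},{"fingers": 0.1,"offset": [0,0,0],"dr": [0,0,0]}]}}

```text
time: 10.65
position: [0.4968, 0.2928, 0.1176]
tcp_rot: [3.131, 0.225, -0.009]
ft_force: [0.0, -0.4, -4.3]
finger_gap: 0.058
finger_force: 77.3
```

```bash
python3 - <<'E'
from h import *
d=snap("wrist");s=ctrl.read_state();print(s["position"],s["tcp_rot"],s["finger_gap"],s["ft_force"])
cv2.imwrite("pics/w6.png",d["pixels"])
for n in("wrist",):
    for a in ctrl.spot_point(n,"box_in"):print(a["p"],a["centre"],plane(d,[a["centre"][::-1]],.004))
# white rim/floor from scene camera
d=snap("scene")
for a in ctrl.spot_point("scene","box_in"):print(a["p"],a["centre"],plane(d,[a["centre"][::-1]],.004))
E
```

```text
[0.49722313 0.29246803 0.11805717] [ 3.1312072   0.22361428 -0.00730304] 0.057890524046798834 [ 0.30348386  0.46119139 -5.32621994]
0.66 [175.1, 316.1] [[0.49925171 0.29902064 0.004     ]]
0.62 [280.0, 637.7] [[ 0.4353094  -0.04448775  0.004     ]]
0.63 [193.2, 407.3] [[0.50760195 0.29942467 0.004     ]]
0.57 [152.9, 365.7] [[0.23551175 0.25755665 0.004     ]]
```

View pics/w6.png

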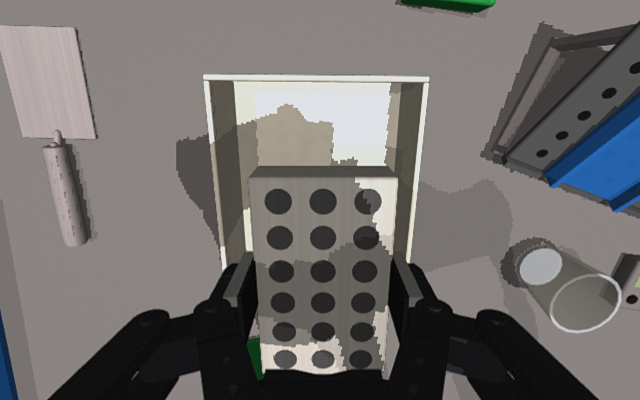

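Box far rim runs (204,76)–(429,76), parallel to the block held at column 323. Computing the box centre from that rim.

```bash
python3 - <<'E'
from h import *
d=snap("wrist");P=plane(d,[(204,76),(429,76)],.07);v=P[0]-P[1];print(P,np.linalg.norm(v));n=np.array([v[1],-v[0]])/np.linalg.norm(v[:2]);yaw=np.degrees(np.arctan2(n[1],n[0]))
c=P.mean(0)[:2]-n*.084;print(yaw,c)
# block top centre: top at tool z? estimate
T=d["T_tool_cam"]
c=(c+[.499,.295])/2;print(c)
plan([((c[0],c[1],.07),Rt(yaw),2),((c[0],c[1],-.015),Rt(yaw),5),((c[0],c[1],-.027),Rt(yaw),3)],.1)
E
```

```text
[[0.57470525 0.38186144 0.07      ]
 [0.59527358 0.2359218  0.07      ]] 0.14738193294046448
8.022269000580119 [0.50181145 0.29716875]
[0.50040572 0.29608437]
1 0.1 [1, -2, 25] [0.0, 0.0, 0.0]
2 0.1 [1, -1, 25] [0.0, 0.0, 0.0]
3 0.1 [0, 0, 17] [0.0, 0.0, 0.0]
4 0.1 [0, 0, 17] [0.0, 0.0, 0.0]
5 0.1 [0, 0, 17] [0.0, 0.0, 0.0]
6 0.1 [0, 0, 17] [0.0, 0.0, 0.0]
7 0.1 [0, 0, 17] [0.0, 0.0, 0.0]
8 0.1 [0, 0, 4] [0.0, 0.0, 0.0]
9 0.1 [0, 0, 4] [0.0, 0.0, 0.0]
10 0.1 [0, 0, 4] [0.0, 0.0, 0.0]
```

Request:
{"method": "move_arm", "body": {"deltas": [{"fingers": 0.1,"offset": [1,-2,25],"dr": [0,0,0]},{"fingers": 0.1,"offset": [1,-1,25],"dr": [0,0,0]},{"fingers": 0.1,"offset": [0,0,22],"dr": [0,0,0]},{"fingers": 0.1,"offset": [0,0,22],"dr": [0,0,0]},{"fingers": 0.1,"offset": [0,0,22],"dr": [0,0,0]}]}}

```text
time: 11.52
position: [0.5013, 0.2967, 0.0042]
tcp_rot: [-3.133, -0.222, -0.001]
ft_force: [-0.3, -0.0, -4.6]
finger_gap: 0.0584
finger_force: 77.3
```

Request:
{"method": "move_arm", "body": {"deltas": [{"fingers": 0.1,"offset": [0,0,15],"dr": [0,0,0]},{"fingers": 0.1,"offset": [0,0,7],"dr": [0,0,0]},{"fingers": 0.1,"offset": [0,0,3],"dr": [0,0,0]},{"fingers": 0.1,"offset": [0,0,2],"dr": [0,0,0]},{"fingers": 0.1,"offset": [0,0,1],"dr": [0,0,0]}]}}

```text
time: 12.15
position: [0.5014, 0.2976, -0.0229]
tcp_rot: [-3.133, -0.224, -0.002]
ft_force: [-0.7, -0.0, -3.5]
finger_gap: 0.0576
finger_force: 77.2
```

Request:
{"method": "move_arm", "body": {"deltas": [{"fingers": 0.1,"offset": [0,0,3],"dr": [0,0,0]},{"fingers": 0.1,"offset": [0,0,2],"dr": [0,0,0]},{"fingers": 0.1,"offset": [0,0,1],"dr": [0,0,0]},{"fingers": 0.1,"offset": [0,0,0],"dr": [0,0,0]}]}}

```text
time: 12.65
position: [0.5007, 0.2972, -0.0297]
tcp_rot: [3.133, 0.224, -0.0]
ft_force: [0.3, -0.2, -3.4]
finger_gap: 0.0578
finger_force: 77.2
```

Request:
{"method": "move_arm", "body": {"deltas": [{"fingers": 0.1,"offset": [0,0,1],"dr": [0,0,0]},{"fingers": 0.1,"offset": [0,0,1],"dr": [0,0,0]},{"fingers": 0.1,"offset": [0,0,0],"dr": [0,0,0]}]}}

```text
time: 13.02
position: [0.5009, 0.2974, -0.0301]
tcp_rot: [3.134, 0.224, -0.0]
ft_force: [-2.1, -2.2, 5.2]
finger_gap: 0.0581
finger_force: 78.4
```

Block touches the floor (force swung from -4 to +5 N). Release and rise; plan the move to the tray.

Request:
{"method": "move_arm", "body": {"deltas": [{"fingers": 0.5,"offset": [0,0,0],"dr": [0,0,0]},{"fingers": 0.75,"offset": [0,0,0],"dr": [0,0,0]},{"fingers": 0.75,"offset": [0,0,-20],"dr": [0,0,0]},{"fingers": 0.75,"offset": [0,0,-50],"dr": [0,0,0]},{"fingers": 0.75,"offset": [0,0,-50],"dr": [0,0,0]}]}}

```text
time: 13.65
position: [0.5009, 0.297, 0.0906]
tcp_rot: [3.133, 0.225, 0.001]
ft_force: [0.7, -0.5, -0.5]
finger_gap: 0.0749
finger_force: 0.0
```

```bash
cat >> h.py <<'E'
BO=np.array([.564,.017,0]);BY=-11.8
def board(P):  # board frame -> world
    return BO+R.from_euler("z",BY,degrees=True).apply(P)
E
python3 - <<'E'
from h import *
s=ctrl.read_state();print(s["position"],s["finger_gap"],s["ft_force"])
d=snap("wrist")
for a in ctrl.outline_of("wrist","block_c"):
    c=max(cv2.findContours(a["pixels"].astype("uint8"),0,1)[0],key=cv2.contourArea)
    P=plane(d,c[:,0],.026)[:,:2]*1000;print(a["p"],a["extent"],cv2.minAreaRect(P.astype("f4")))
t=board([-.02,.06,.063]);q=Rt(BY,30);h=t-q.apply([0,0,.1]);print(t,h)
p=s["position"]
plan([((p[0],p[1],.16),Rt(8),1),(h,q,6)],1)
E
```

```text
[0.50086813 0.29702684 0.09059697] 0.07490884487224746 [ 0.71938788 -0.53626495 -0.5131876 ]
0.92 [283.2, 132.9, 82.3, 126.2] ((500.5018005371094, 297.92742919921875), (101.02680206298828, 60.40846633911133), 8.118404388427734)
[0.55669242 0.07982196 0.063     ] [0.50774905 0.09004677 0.14960254]
1 1 [-5, 2, -63] [0.0, -0.01, 0.0]
2 1 [-4, 34, 2] [-0.02, 0.09, 0.06]
3 1 [-2, 35, 2] [-0.01, 0.08, 0.05]
4 1 [0, 34, 2] [-0.02, 0.09, 0.06]
5 1 [1, 35, 3] [-0.01, 0.08, 0.06]
6 1 [4, 34, 3] [-0.02, 0.09, 0.05]
7 1 [4, 34, 5] [-0.02, 0.08, 0.06]
```

Block sits well: (0.5005, 0.298), yaw 8.1°, at floor height. On to the tray.

Request:
{"method": "move_arm", "body": {"deltas": [{"fingers": 1,"offset": [-1,2,-62],"dr": [0,-0.01,0]},{"fingers": 1,"offset": [-4,34,2],"dr": [-0.02,0.09,0.06]},{"fingers": 1,"offset": [-2,35,2],"dr": [-0.01,0.08,0.05]},{"fingers": 1,"offset": [0,34,2],"dr": [-0.02,0.09,0.06]},{"fingers": 1,"offset": [1,35,3],"dr": [-0.01,0.08,0.06]}]}}

```text
time: 14.38
position: [0.5039, 0.1556, 0.1448]
tcp_rot: [3.058, -0.137, 0.521]
ft_force: [-0.1, -0.4, 0.1]
finger_gap: 0.0853
finger_force: 0.0
```

Request:
{"method": "move_arm", "body": {"deltas": [{"fingers": 1,"offset": [4,34,3],"dr": [-0.02,0.09,0.05]},{"fingers": 1,"offset": [4,34,5],"dr": [-0.02,0.08,0.06]},{"fingers": 1,"offset": [0,0,0],"dr": [0,0,0]},{"fingers": 1,"offset": [0,0,0],"dr": [0,0,0]}]}}

```text
time: 14.88
position: [0.5074, 0.0885, 0.1423]
tcp_rot: [2.966, -0.305, 0.769]
ft_force: [-0.4, -0.7, -0.0]
finger_gap: 0.0854
finger_force: 0.0
```

```bash
cat > tc.py <<'E'
from h import *
# fit of a part lying on the board: contour -> rectangle in a plane parallel to the face, at height hgt over it
def fit(label,hgt,d,verbose=True):
    rot=R.from_euler("z",BY,degrees=True)*R.from_euler("y",-30,degrees=True)
    lip=board([-.055,0,.032]);n=rot.apply([0,0,1]);p0=lip+n*hgt;out=[]
    for a in ctrl.outline_of("wrist",label):
        c=max(cv2.findContours(a["pixels"].astype("uint8"),0,1)[0],key=cv2.contourArea)
        P=plane(d,c[:,0],n=n,p0=p0);L=rot.inv().apply(P-lip)*1000
        r=cv2.minAreaRect(L[:,:2].astype("f4"));print(label,round(a["p"],2),a["extent"],r)
        out.append((r,lip+rot.apply([r[0][0]/1e3,r[0][1]/1e3,hgt])))
    return out
E
python3 - <<'E'
from tc import *
d=snap("wrist");s=ctrl.read_state();print(s["position"],s["tcp_rot"],s["ft_force"])
cv2.imwrite("pics/w7.png",d["pixels"])
print(fit("tray_c",.018,d));print(fit("comb_c",.004,d))
for l in("tray_c","comb_c","drain_board"):
    print(l,[(round(a["p"],2),np.round(a["centre"])) for a in ctrl.spot_point("wrist",l)])
print(project(d,[board([-.02,.06,.063]),board([-.02,-.06,.063]),board([-.055,.125,.032]),board([-.055,-.125,.032]),board([.053,.125,.0945])]))
E
```

```text
[0.50789295 0.0888221  0.14259509] [ 2.96586997 -0.30459355  0.76973449] [0.27187591 0.18558989 0.31884303]
tray_c 0.64 [283.9, 113.3, 80.5, 109.6] ((55.25587844848633, 57.160770416259766), (63.85709762573242, 92.56202697753906), 89.7152328491211)
[(((55.25587844848633, 57.160770416259766), (63.85709762573242, 92.56202697753906), 89.7152328491211), array([0.55988337, 0.07625481, 0.0752164 ]))]
comb_c 0.82 [421.6, 115.6, 63.0, 100.9] ((54.15049743652344, -57.402652740478516), (41.84696960449219, 89.86273193359375), 88.70954895019531)
comb_c 0.22 [338.6, 281.9, 68.2, 78.2] ((-107.20901489257812, 3.585102081298828), (98.43082427978516, 76.96522521972656), 0.9957823753356934)
[(((54.15049743652344, -57.402652740478516), (41.84696960449219, 89.86273193359375), 88.70954895019531), array([ 0.54237062, -0.0371233 ,  0.06253935])), (((-107.20901489257812, 3.585102081298828), (98.43082427978516, 76.96522521972656), 0.9957823753356934), array([ 0.41805404,  0.0511522 , -0.01814041]))]
tray_c [(0.95, array([170., 322.]))]
comb_c []
drain_board [(0.66, array([167., 374.]))]
[[319.56352616 179.70896839]
 [458.46904417 179.66280859]
 [249.6264235  224.2046486 ]
 [516.59129888 223.67725091]
 [238.74240519  82.25474237]]
```

View pics/w7.png

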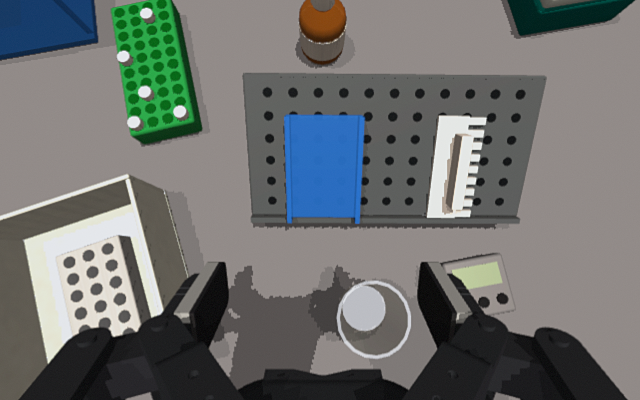

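Tray fits exactly (63.9 x 92.6 mm at pixel (322,167)), comb at (457,167) with rib on its plate; the board corners (244,74) and (546,76) lie ~7 px above my model, so I'll refine the board position with them.

```bash
python3 - <<'E'
import h
from tc import *
d=snap("wrist");P=plane(d,[(244,73.5),(546,75.5)],.0945);v=P[0]-P[1];print(P,np.linalg.norm(v))
yaw=np.degrees(np.arctan2(v[1],v[0]))-90;o=P.mean(0)-R.from_euler("z",yaw,degrees=True).apply([.0533,0,.0945]);print(yaw,o)
import tc
for bo,by in((o,yaw),((o+BO)/2,(yaw+BY)/2)):
    h.BO[:]=bo;tc.BY=h.BY=by
    a=fit("tray_c",.018,d)[0];b=fit("comb_c",.004,d)[0];print(a[1],b[1])
    rot=R.from_euler("z",by,degrees=True)*R.from_euler("y",-30,degrees=True);print("tray c",a[1]-rot.apply([0,0,.009]))
E
```

```text
[[ 0.64715931  0.12303785  0.0945    ]
 [ 0.59631351 -0.11720249  0.0945    ]] 0.24556205035589826
-11.950051431639679 [0.5695915  0.01395392 0.        ]
tray_c 0.84 [282.5, 115.0, 81.9, 106.3] ((49.34230041503906, 58.34918212890625), (93.46403503417969, 65.66763305664062), 0.06423728168010712)
comb_c 0.96 [423.3, 113.8, 62.1, 106.9] ((47.63556671142578, -56.63017272949219), (42.44108581542969, 92.09308624267578), 89.9518814086914)
[0.56086582 0.07544238 0.07225961] [ 0.54246058 -0.03818856  0.05928188]
tray c [0.5652683  0.07451061 0.06446538]
tray_c 0.84 [282.5, 115.0, 81.9, 106.3] ((52.468727111816406, 57.486412048339844), (65.2818374633789, 92.9250259399414), 89.98273468017578)
comb_c 0.96 [423.3, 113.8, 62.1, 106.9] ((50.59989929199219, -56.89887237548828), (42.22941589355469, 91.60673522949219), 89.88689422607422)
[0.56046164 0.07555248 0.07382282] [ 0.54219008 -0.03749222  0.06076405]
tray c [0.56486534 0.07462648 0.06602859]
```

```bash
python3 - <<'E'
from h import *
t=np.array([.565,.0747,.065]);q=Rt(-11.9,30);z=q.apply([0,0,1])
plan([(t-z*.0,q,3),(t+z*.030,q,2),(t+z*.042,q,3)],1)
E
```

```text
1 1 [5, 0, 32] [0.0, 0.01, 0.0]
2 1 [5, 0, 32] [0.01, 0.0, 0.0]
3 1 [5, 0, 32] [0.0, 0.01, 0.01]
4 1 [0, 0, 15] [0.0, 0.0, 0.0]
5 1 [0, 0, 15] [0.0, 0.0, 0.0]
6 1 [0, 0, 4] [0.0, 0.0, 0.0]
7 1 [0, 0, 4] [0.0, 0.0, 0.0]
8 1 [0, 0, 4] [0.0, 0.0, 0.0]
```

Request:
{"method": "move_arm", "body": {"deltas": [{"fingers": 1,"offset": [5,0,32],"dr": [0,0.01,0]},{"fingers": 1,"offset": [5,0,32],"dr": [0.01,0,0]},{"fingers": 1,"offset": [5,0,32],"dr": [0,0.01,0.01]},{"fingers": 1,"offset": [0,0,15],"dr": [0,0,0]},{"fingers": 1,"offset": [0,0,15],"dr": [0,0,0]}]}}

```text
time: 16.05
position: [0.5801, 0.0716, 0.038]
tcp_rot: [2.966, -0.316, 0.799]
ft_force: [-0.5, -0.4, 0.7]
finger_gap: 0.0856
finger_force: 0.0
```

Request:
{"method": "move_arm", "body": {"deltas": [{"fingers": 1,"offset": [0,0,4],"dr": [0,0,0]},{"fingers": 1,"offset": [0,0,4],"dr": [0,0,0]},{"fingers": 1,"offset": [0,0,3],"dr": [0,0,0]}], "newtons": 30}}

```text
time: 16.42
position: [0.5856, 0.0707, 0.0299]
tcp_rot: [2.966, -0.316, 0.802]
ft_force: [-0.2, -0.2, 0.3]
finger_gap: 0.0853
finger_force: 0.0
```

```bash
python3 - <<'E'
from h import *
d=snap("wrist");s=ctrl.read_state();print(s["position"],s["tcp_rot"],s["ft_force"],Rt(-11.9,30).as_rotvec())
cv2.imwrite("pics/w8.png",d["pixels"][60:,120:520])
E
```

```text
[0.58549693 0.07067711 0.02959397] [ 2.96570324 -0.31622332  0.80101235] [-0.0230942   0.50509267 -0.09550358] [ 2.96770864 -0.30930056  0.79519513]
```

View pics/w8.png

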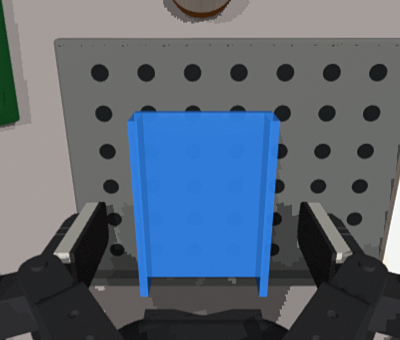

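Tray (crop 132–270 columns, rows 112–297) is centred between the open pads, tips roughly level with its wall tops. Go 9 mm deeper, 3 mm uphill, then grip at 30 N.

Request:
{"method": "move_arm", "body": {"deltas": [{"fingers": 1,"offset": [3,0,5],"dr": [0,0,0]},{"fingers": 1,"offset": [0,0,4],"dr": [0,0,0]},{"fingers": 0.7,"offset": [0,0,0],"dr": [0,0,0]},{"fingers": 0.5,"offset": [0,0,0],"dr": [0,0,0]},{"fingers": 0.3,"offset": [0,0,0],"dr": [0,0,0]}], "newtons": 30}}

```text
time: 17.1
position: [0.592, 0.0691, 0.0233]
tcp_rot: [2.965, -0.316, 0.8]
ft_force: [-2.4, -0.0, 1.6]
finger_gap: 0.0632
finger_force: 32.8
```

Request:
{"method": "move_arm", "body": {"deltas": [{"fingers": 0.3,"offset": [0,0,0],"dr": [0,0,0]}]}}

```text
time: 17.23
position: [0.592, 0.0691, 0.0233]
tcp_rot: [2.966, -0.316, 0.8]
ft_force: [-3.3, 0.3, 4.0]
finger_gap: 0.0629
finger_force: 32.9
```

```bash
python3 - <<'E'
from h import *
s=ctrl.read_state();p=s["position"];q=R.from_rotvec(s["tcp_rot"]);z=q.apply([0,0,1])
u=p-z*.08
plan([(u,q,3),((.5005,.298,.12),Rt(8.1),8),((.5005,.298,.12),Rt(8.1),1)],.3)
E
```

```text
1 0.3 [0, 0, -27] [0.0, 0.0, 0.0]
2 0.3 [0, 0, -26] [0.0, 0.0, 0.0]
3 0.3 [0, 0, -27] [0.0, 0.0, 0.0]
4 0.3 [-9, -26, -9] [0.01, -0.07, -0.04]
5 0.3 [-8, -26, -8] [0.01, -0.06, -0.05]
6 0.3 [-8, -26, -8] [0.01, -0.07, -0.04]
7 0.3 [-7, -27, -6] [0.02, -0.06, -0.04]
8 0.3 [-6, -27, -6] [0.01, -0.07, -0.05]
9 0.3 [-5, -28, -5] [0.01, -0.06, -0.04]
10 0.3 [-5, -28, -5] [0.01, -0.07, -0.04]
11 0.3 [-3, -28, -4] [0.01, -0.06, -0.05]
12 0.3 [0, 0, 0] [0.0, 0.0, 0.0]
```

Request:
{"method": "move_arm", "body": {"deltas": [{"fingers": 0.3,"offset": [0,0,-15],"dr": [0,0,0]},{"fingers": 0.3,"offset": [0,0,-30],"dr": [0,0,0]},{"fingers": 0.3,"offset": [0,0,-35],"dr": [0,0,0]},{"fingers": 0.3,"offset": [-9,-26,-9],"dr": [0.01,-0.07,-0.04]},{"fingers": 0.3,"offset": [-8,-26,-8],"dr": [0.01,-0.06,-0.05]}]}}

```text
time: 17.85
position: [0.5398, 0.1337, 0.0997]
tcp_rot: [3.034, -0.178, 0.605]
ft_force: [0.4, -0.6, -0.9]
finger_gap: 0.0629
finger_force: 33.9
```

Request:
{"method": "move_arm", "body": {"deltas": [{"fingers": 0.3,"offset": [-8,-26,-8],"dr": [0.01,-0.07,-0.04]},{"fingers": 0.3,"offset": [-7,-27,-6],"dr": [0.02,-0.06,-0.04]},{"fingers": 0.3,"offset": [-6,-27,-6],"dr": [0.01,-0.07,-0.05]},{"fingers": 0.3,"offset": [-5,-28,-5],"dr": [0.01,-0.06,-0.04]},{"fingers": 0.3,"offset": [-5,-28,-5],"dr": [0.01,-0.07,-0.04]}]}}

```text
time: 18.48
position: [0.5064, 0.2716, 0.1164]
tcp_rot: [3.13, 0.152, 0.094]
ft_force: [-0.0, -0.4, -1.0]
finger_gap: 0.0635
finger_force: 33.9
```

Request:
{"method": "move_arm", "body": {"deltas": [{"fingers": 0.3,"offset": [-3,-28,-4],"dr": [0.01,-0.06,-0.05]},{"fingers": 0.3,"offset": [0,0,0],"dr": [0,0,0]}]}}

```text
time: 18.73
position: [0.5022, 0.3001, 0.1203]
tcp_rot: [3.133, 0.231, 0.005]
ft_force: [-0.3, -0.7, -0.3]
finger_gap: 0.0635
finger_force: 33.9
```

```bash
python3 - <<'E'
from h import *
d=snap("wrist");s=ctrl.read_state();print(s["position"],s["tcp_rot"],s["finger_gap"],s["finger_force"],s["ft_force"])
zt=s["position"][2]+.063
for a in ctrl.outline_of("wrist","tray_c"):
    c=max(cv2.findContours(a["pixels"].astype("uint8"),0,1)[0],key=cv2.contourArea)
    P=plane(d,c[:,0],zt)[:,:2]*1000;print(a["p"],a["extent"],cv2.minAreaRect(P.astype("f4")))
cv2.imwrite("pics/w9.png",d["pixels"])
plan([((.5005,.298,.04),Rt(8.1),2),((.5005,.298,-.01),Rt(8.1),3),((.5005,.298,-.016),Rt(8.1),3)],.3)
E
```

```text
[0.50121061 0.29864438 0.11971705] [3.13160017 0.22968247 0.00318748] 0.06360882471852083 33.935925364494324 [-1.10256902  0.30606275 -1.10238824]
1 0.3 [0, 0, 40] [0.0, 0.0, 0.0]
2 0.3 [0, 0, 39] [0.0, 0.0, 0.0]
3 0.3 [0, 0, 17] [0.0, 0.0, 0.0]
4 0.3 [0, 0, 17] [0.0, 0.0, 0.0]
5 0.3 [0, 0, 16] [0.0, 0.0, 0.0]
6 0.3 [0, 0, 2] [0.0, 0.0, 0.0]
7 0.3 [0, 0, 2] [0.0, 0.0, 0.0]
8 0.3 [0, -1, 2] [0.0, 0.0, 0.0]
```

```bash
python3 - <<'E'
from h import *
im=cv2.imread("pics/w9.png");hsv=cv2.cvtColor(im,cv2.COLOR_BGR2HSV)
m=cv2.inRange(hsv,(95,120,60),(125,255,255));n,l,st,_=cv2.connectedComponentsWithStats(m)
i=1+np.argmax(st[1:,4]);print(st[i])
for v in range(st[i,1],st[i,1]+st[i,3],20):
    u=np.where(l[v]==i)[0]; print(v,u.min(),u.max())
E
```

```text
[  242   181   162   194 25993]
181 306 359
201 242 402
221 244 401
241 246 399
261 247 398
281 250 396
301 251 394
321 253 393
341 254 391
361 256 389
```

Request:
{"method": "move_arm", "body": {"deltas": [{"fingers": 0.3,"offset": [0,0,40],"dr": [0,0,0]},{"fingers": 0.3,"offset": [0,0,39],"dr": [0,0,0]},{"fingers": 0.3,"offset": [0,0,25],"dr": [0,0,0]},{"fingers": 0.3,"offset": [0,0,17],"dr": [0,0,0]},{"fingers": 0.3,"offset": [0,0,8],"dr": [0,0,0]}]}}

```text
time: 19.45
position: [0.5006, 0.2974, -0.0098]
tcp_rot: [3.132, 0.228, 0.001]
ft_force: [-0.0, 0.6, 0.4]
finger_gap: 0.0634
finger_force: 33.9
```

Request:
{"method": "move_arm", "body": {"deltas": [{"fingers": 0.3,"offset": [0,0,3],"dr": [0,0,0]},{"fingers": 0.3,"offset": [0,0,2],"dr": [0,0,0]},{"fingers": 0.3,"offset": [0,0,1],"dr": [0,0,0]},{"fingers": 0.3,"offset": [0,0,0],"dr": [0,0,0]}]}}

```text
time: 19.95
position: [0.5022, 0.2988, -0.0133]
tcp_rot: [3.133, 0.229, 0.005]
ft_force: [-1.2, -1.3, 5.8]
finger_gap: 0.0633
finger_force: 34.7
```

Contact (5.8 N). Release and rise.

Request:
{"method": "move_arm", "body": {"deltas": [{"fingers": 0.55,"offset": [0,0,-1],"dr": [0,0,0]},{"fingers": 0.8,"offset": [0,0,0],"dr": [0,0,0]},{"fingers": 0.8,"offset": [0,0,-20],"dr": [0,0,0]},{"fingers": 0.8,"offset": [0,0,-50],"dr": [0,0,0]},{"fingers": 0.8,"offset": [0,0,-50],"dr": [0,0,0]}]}}

```text
time: 20.58
position: [0.501, 0.2984, 0.1083]
tcp_rot: [3.132, 0.229, 0.003]
ft_force: [1.8, 0.3, -1.0]
finger_gap: 0.0767
finger_force: 0.0
```

```bash
python3 - <<'E'
from h import *
d=snap("wrist");s=ctrl.read_state();print(s["position"],s["finger_gap"],s["ft_force"])
hsv=cv2.cvtColor(d["pixels"],cv2.COLOR_BGR2HSV)
m=cv2.inRange(hsv,(95,120,60),(125,255,255));cs=cv2.findContours(m,0,1)[0]
for c in cs:
    if cv2.contourArea(c)>1500:
        print(cv2.boundingRect(c),cv2.minAreaRect((plane(d,c[:,0],.044)[:,:2]*1000).astype("f4")))
p=s["position"]
t=np.array([.5455,-.039,.064]);q=Rt(-11.9,30);z=q.apply([0,0,1]);h=t-z*.08
plan([((p[0],p[1],.16),Rt(8),1),(h,q,9)],.3)
E
```

```text
[0.50625371 0.30116347 0.11651561] 0.076834233848242 [1.31973035 1.20087708 4.00073991]
(279, 138, 87, 115) ((499.31353759765625, 298.4884033203125), (93.86500549316406, 64.22088623046875), 8.24483871459961)
1 0.3 [1, 0, -43] [0.0, -0.01, 0.01]
2 0.3 [-5, 37, 3] [-0.01, 0.06, 0.04]
3 0.3 [-4, 36, 3] [-0.01, 0.05, 0.03]
4 0.3 [-3, 37, 3] [-0.01, 0.06, 0.04]
5 0.3 [-1, 37, 3] [-0.01, 0.06, 0.04]
6 0.3 [0, 37, 4] [-0.01, 0.06, 0.04]
7 0.3 [1, 36, 4] [-0.01, 0.05, 0.03]
8 0.3 [2, 37, 4] [-0.01, 0.06, 0.04]
9 0.3 [3, 37, 5] [-0.01, 0.06, 0.04]
10 0.3 [4, 36, 6] [-0.01, 0.06, 0.03]
```

Tray sits right: (0.4993,0.2985), yaw 8.2°. On to the comb.

Request:
{"method": "move_arm", "body": {"deltas": [{"fingers": 0.3,"offset": [1,0,-43],"dr": [0,-0.01,0.01]},{"fingers": 0,"offset": [-5,37,3],"dr": [-0.01,0.06,0.04]},{"fingers": -0.2,"offset": [-4,36,3],"dr": [-0.01,0.05,0.03]},{"fingers": -0.2,"offset": [-3,37,3],"dr": [-0.01,0.06,0.04]},{"fingers": -0.2,"offset": [-1,37,3],"dr": [-0.01,0.06,0.04]}]}}

```text
time: 21.25
position: [0.5021, 0.1499, 0.1398]
tcp_rot: [3.095, -0.024, 0.354]
ft_force: [0.8, 0.3, -0.2]
finger_gap: 0.0337
finger_force: 0.0
```

Request:
{"method": "move_arm", "body": {"deltas": [{"fingers": -0.2,"offset": [0,37,4],"dr": [-0.01,0.06,0.04]},{"fingers": -0.2,"offset": [1,36,4],"dr": [-0.01,0.05,0.03]},{"fingers": -0.2,"offset": [2,37,4],"dr": [-0.01,0.06,0.04]},{"fingers": -0.2,"offset": [3,37,5],"dr": [-0.01,0.06,0.04]},{"fingers": -0.2,"offset": [4,36,6],"dr": [-0.01,0.06,0.03]}]}}

```text
time: 21.88
position: [0.5022, -0.0348, 0.1262]
tcp_rot: [2.964, -0.3, 0.791]
ft_force: [-0.3, 0.1, 0.1]
finger_gap: 0.034
finger_force: 0.0
```

Request:
{"method": "move_arm", "body": {"deltas": [{"fingers": -0.2,"offset": [0,0,0],"dr": [0,0,0]},{"fingers": -0.2,"offset": [0,0,0],"dr": [0,0,0]}]}}

```text
time: 22.12
position: [0.5025, -0.0336, 0.1259]
tcp_rot: [2.966, -0.3, 0.788]
ft_force: [0.4, -0.7, 0.4]
finger_gap: 0.034
finger_force: 0.0
```

```bash
python3 - <<'E'
import h,tc
from tc import *
h.BO[:]=[.567,.0155,0];tc.BY=h.BY=-11.9
d=snap("wrist");s=ctrl.read_state();print(s["position"],s["tcp_rot"],s["finger_gap"],s["ft_force"])
cv2.imwrite("pics/w10.png",d["pixels"][60:400,120:520])
q=R.from_rotvec(s["tcp_rot"])
for r,w in fit("comb_c",.004,d)[:1]:print(w,q.inv().apply(w-s["position"]))
n=Rt(-11.9,30).apply([0,0,-1]);lip=board([-.055,0,.032])
for a in ctrl.spot_point("wrist","comb_c"):
    w=plane(d,[a["centre"][::-1]],n=n,p0=lip+n*.010)[0];print(a["p"],a["centre"],w,q.inv().apply(w-s["position"]))
E
```

```text
[ 0.50280255 -0.03325544  0.12601715] [ 2.96611598 -0.29840518  0.787949  ] 0.0338687431266173 [-0.25216736  0.7270201   0.08032932]
comb_c 0.81 [291.7, 132.3, 49.4, 108.3] ((50.90596389770508, -58.463951110839844), (39.66689682006836, 91.0689697265625), 89.62982940673828)
[ 0.54230788 -0.03904455  0.06091708] [ 0.00225775 -0.00268556  0.07628823]
0.81 [192.6, 317.4] [ 0.53822778 -0.03721049  0.06532191] [ 0.00066095 -0.00363412  0.07029124]
```

View pics/w10.png

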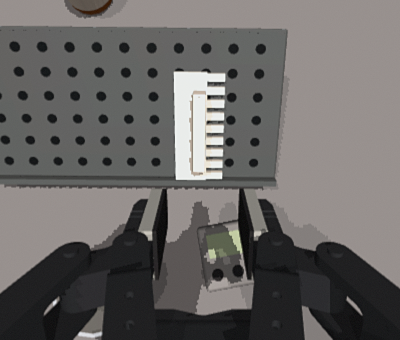

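Comb (plate crop columns 174–225) with rib at crop (199,133), about 3 mm to one side of the finger centre line. Approach along the normal.

```bash
python3 - <<'E'
from h import *
s=ctrl.read_state();q0=R.from_rotvec(s["tcp_rot"]);w=s["position"]+q0.apply([.0015,-.003,.0763])
q=Rt(-11.9,30);z=q.apply([0,0,1])
plan([(w+z*.01,q,3),(w+z*.034,q,3)],-.2)
E
```

```text
1 -0.2 [1, -1, 29] [0.0, 0.0, 0.0]
2 -0.2 [0, -1, 29] [0.0, 0.0, 0.01]
3 -0.2 [1, -1, 28] [0.0, 0.0, 0.0]
4 -0.2 [0, 0, 8] [0.0, 0.0, 0.0]
5 -0.2 [0, 0, 8] [0.0, 0.0, 0.0]
6 -0.2 [0, 0, 8] [0.0, 0.0, 0.0]
```

Request:
{"method": "move_arm", "body": {"deltas": [{"fingers": -0.2,"offset": [1,-1,29],"dr": [0,0,0]},{"fingers": -0.2,"offset": [0,-1,29],"dr": [0,0,0.01]},{"fingers": -0.2,"offset": [1,-1,28],"dr": [0,0,0]},{"fingers": -0.2,"offset": [0,0,8],"dr": [0,0,0]},{"fingers": -0.2,"offset": [0,0,8],"dr": [0,0,0]}], "newtons": 20}}

```text
time: 22.9
position: [0.5538, -0.0413, 0.0371]
tcp_rot: [2.968, -0.313, 0.786]
ft_force: [-0.7, -0.4, 0.5]
finger_gap: 0.034
finger_force: 0.0
```

Request:
{"method": "move_arm", "body": {"deltas": [{"fingers": -0.2,"offset": [0,0,6],"dr": [0,0,0]},{"fingers": -0.2,"offset": [0,0,0],"dr": [0,0,0]}]}}

```text
time: 23.15
position: [0.5564, -0.0424, 0.0321]
tcp_rot: [2.967, -0.314, 0.786]
ft_force: [-0.9, 0.4, -1.5]
finger_gap: 0.0343
finger_force: 0.0
```

```bash
python3 - <<'E'
from h import *
d=snap("wrist");s=ctrl.read_state();print(s["position"],s["ft_force"])
im=d["pixels"];hsv=cv2.cvtColor(im,cv2.COLOR_BGR2HSV);m=((hsv[...,2]>215)&(hsv[...,1]<50)).astype("uint8")
n,l,st,c=cv2.connectedComponentsWithStats(m)
for i in range(1,n):
    if st[i,4]>300:print(st[i],c[i])
for a in ctrl.recognise("wrist","comb_c"):print(a)
g=cv2.cvtColor(im,cv2.COLOR_BGR2GRAY)
for v in(200,230,250,265,280,300):print(v,g[v,255:395:4].tolist())
E
```

```text
[ 0.55635963 -0.04238244  0.03226041] [ 0.29241252 -0.2234265   0.18159813]
[ 280  164   85  161 8722] [315.30715432 232.92490255]
{'extent': [277.5, 164.0, 83.7, 164.0], 'p': 0.77}
200 [63, 105, 104, 104, 105, 104, 77, 244, 242, 241, 241, 242, 242, 242, 205, 193, 195, 195, 194, 195, 185, 176, 185, 183, 183, 187, 183, 196, 68, 26, 27, 26, 105, 105, 104]
230 [107, 106, 106, 104, 105, 105, 105, 248, 241, 242, 242, 242, 242, 243, 145, 242, 241, 241, 242, 243, 238, 237, 242, 243, 243, 243, 242, 115, 107, 93, 91, 105, 105, 104, 104]
250 [104, 105, 104, 103, 136, 138, 138, 19, 250, 236, 236, 241, 242, 247, 156, 242, 241, 242, 242, 244, 237, 235, 242, 242, 231, 189, 83, 43, 139, 137, 112, 104, 104, 105, 104]
265 [34, 34, 34, 139, 138, 138, 29, 14, 141, 236, 236, 236, 236, 241, 174, 242, 241, 241, 241, 243, 197, 196, 217, 141, 143, 143, 24, 17, 72, 137, 137, 114, 35, 34, 32]
280 [36, 32, 139, 137, 136, 42, 19, 16, 53, 236, 236, 235, 236, 241, 143, 242, 242, 242, 242, 242, 170, 175, 128, 130, 128, 129, 8, 14, 22, 85, 136, 136, 141, 29, 32]
300 [35, 35, 33, 36, 120, 45, 16, 7, 241, 235, 235, 236, 235, 204, 141, 236, 242, 241, 241, 243, 141, 135, 165, 165, 165, 164, 119, 17, 13, 30, 86, 32, 36, 28, 37]
```

Request:
{"method": "move_arm", "body": {"deltas": [{"fingers": -0.2,"offset": [0,0,4],"dr": [0,0,0]},{"fingers": -0.2,"offset": [0,0,3],"dr": [0,0,0]},{"fingers": -0.6,"offset": [0,0,0],"dr": [0,0,0]},{"fingers": -0.9,"offset": [0,0,0],"dr": [0,0,0]},{"fingers": -1,"offset": [0,0,0],"dr": [0,0,0]}], "newtons": 20}}

```text
time: 23.88
position: [0.5595, -0.0431, 0.0257]
tcp_rot: [2.968, -0.314, 0.786]
ft_force: [-0.1, -0.2, -0.8]
finger_gap: 0.0095
finger_force: 22.9
```

Request:
{"method": "move_arm", "body": {"deltas": [{"fingers": -1,"offset": [0,0,0],"dr": [0,0,0]}]}}

```text
time: 24.0
position: [0.5595, -0.0431, 0.0257]
tcp_rot: [2.967, -0.314, 0.786]
ft_force: [-0.5, 1.1, 0.5]
finger_gap: 0.0094
finger_force: 22.9
```

```bash
python3 - <<'E'
from h import *
s=ctrl.read_state();p=s["position"];q=R.from_rotvec(s["tcp_rot"]);z=q.apply([0,0,1]);t=(.4993,.2985,.12)
plan([(p-z*.09,q,3),((.49,.1,.13),Rt(43,10),7),(t,Rt(98.2),7)],-1)
E
```

```text
1 -1 [0, 0, -30] [0.0, 0.0, 0.0]
2 -1 [0, 0, -30] [0.0, 0.0, 0.0]
3 -1 [0, 0, -30] [0.0, 0.0, 0.0]
4 -1 [-5, -18, -7] [0.05, -0.05, -0.13]
5 -1 [-3, -19, -6] [0.04, -0.04, -0.13]
6 -1 [0, -19, -5] [0.05, -0.05, -0.13]
7 -1 [2, -19, -4] [0.05, -0.04, -0.13]
8 -1 [4, -19, -4] [0.04, -0.05, -0.13]
9 -1 [6, -19, -3] [0.05, -0.04, -0.13]
10 -1 [9, -17, -2] [0.05, -0.04, -0.13]
11 -1 [20, -20, 5] [0.01, -0.02, -0.14]
12 -1 [22, -17, 5] [0.01, -0.03, -0.13]
13 -1 [25, -13, 4] [0.02, -0.02, -0.14]
14 -1 [26, -11, 4] [0.01, -0.02, -0.14]
15 -1 [27, -6, 4] [0.01, -0.03, -0.14]
16 -1 [29, -2, 3] [0.01, -0.02, -0.13]
17 -1 [28, 1, 2] [0.02, -0.03, -0.14]
```

Request:
{"method": "move_arm", "body": {"deltas": [{"fingers": -1,"offset": [0,0,-20],"dr": [0,0,0]},{"fingers": -1,"offset": [0,0,-35],"dr": [0,0,0]},{"fingers": -1,"offset": [0,0,-35],"dr": [0,0,0]},{"fingers": -1,"offset": [-5,-18,-7],"dr": [0.05,-0.05,-0.13]},{"fingers": -1,"offset": [-3,-19,-6],"dr": [0.04,-0.04,-0.13]}]}}

```text
time: 24.62
position: [0.5083, 0.0052, 0.1121]
tcp_rot: [3.044, 0.109, 0.656]
ft_force: [0.2, 0.2, 0.7]
finger_gap: 0.0091
finger_force: 22.9
```

Request:
{"method": "move_arm", "body": {"deltas": [{"fingers": -1,"offset": [0,-19,-5],"dr": [0.05,-0.05,-0.13]},{"fingers": -1,"offset": [2,-19,-4],"dr": [0.05,-0.04,-0.13]},{"fingers": -1,"offset": [4,-19,-4],"dr": [0.04,-0.05,-0.13]},{"fingers": -1,"offset": [6,-19,-3],"dr": [0.05,-0.04,-0.13]},{"fingers": -1,"offset": [9,-17,-2],"dr": [0.05,-0.04,-0.13]}]}}

```text
time: 25.25
position: [0.4902, 0.1001, 0.1303]
tcp_rot: [-2.849, -1.128, -0.255]
ft_force: [-0.4, 0.6, -0.6]
finger_gap: 0.0093
finger_force: 22.9
```

Request:
{"method": "move_arm", "body": {"deltas": [{"fingers": -1,"offset": [20,-20,5],"dr": [0.01,-0.02,-0.14]},{"fingers": -1,"offset": [22,-17,5],"dr": [0.01,-0.03,-0.13]},{"fingers": -1,"offset": [25,-13,4],"dr": [0.02,-0.02,-0.14]},{"fingers": -1,"offset": [26,-11,4],"dr": [0.01,-0.02,-0.14]},{"fingers": -1,"offset": [27,-6,4],"dr": [0.01,-0.03,-0.14]}]}}

```text
time: 25.88
position: [0.497, 0.2418, 0.1225]
tcp_rot: [-2.342, -2.067, -0.076]
ft_force: [0.2, 0.9, -0.5]
finger_gap: 0.0092
finger_force: 22.9
```

Request:
{"method": "move_arm", "body": {"deltas": [{"fingers": -1,"offset": [29,-2,3],"dr": [0.01,-0.02,-0.13]},{"fingers": -1,"offset": [28,1,2],"dr": [0.02,-0.03,-0.14]},{"fingers": -1,"offset": [0,0,0],"dr": [0,0,0]},{"fingers": -1,"offset": [0,0,0],"dr": [0,0,0]}]}}

```text
time: 26.38
position: [0.4993, 0.2979, 0.1193]
tcp_rot: [2.059, 2.372, -0.011]
ft_force: [1.0, 0.8, -1.4]
finger_gap: 0.0089
finger_force: 22.9
```

```bash
python3 - <<'E'
from h import *
d=snap("wrist");s=ctrl.read_state();print(s["position"],s["tcp_rot"],s["finger_gap"],s["finger_force"],s["ft_force"],s["joints"])
cv2.imwrite("pics/w11.png",d["pixels"])
hsv=cv2.cvtColor(d["pixels"],cv2.COLOR_BGR2HSV);m=((hsv[...,2]>215)&(hsv[...,1]<50)).astype("uint8")
n,l,st,c=cv2.connectedComponentsWithStats(m)
for i in range(1,n):
    if st[i,4]>1500:print(st[i],c[i])
for a in ctrl.recognise("wrist","comb_c"):print(a)
t=(.4993,.2985)
plan([((*t,.06),Rt(98.2),2),((*t,.025),Rt(98.2),3)],-1)
E
```

```text
[0.49938196 0.29748032 0.11941319] [ 2.05987066  2.37101521 -0.01069644] 0.009285540237519388 22.888273894786835 [-0.0846951   0.59833096 -0.18441546] [ 0.46437011  0.30733397  1.79226422 -0.00379686  1.0480086   0.32606244]
[ 234  104   59   65 2125] [256.92564706 127.28658824]
[ 336  104   82  136 3858] [394.77112494 178.66251944]
{'extent': [277.0, 166.0, 88.7, 170.4], 'p': 0.97}
1 -1 [1, 0, 30] [0.0, 0.0, 0.0]
2 -1 [1, 0, 30] [0.0, 0.0, 0.0]
3 -1 [0, 0, 12] [0.0, 0.0, 0.0]
4 -1 [0, 0, 11] [0.0, 0.0, 0.0]
5 -1 [0, 0, 12] [0.0, 0.0, 0.0]
```

Request:
{"method": "move_arm", "body": {"deltas": [{"fingers": -1,"offset": [1,0,30],"dr": [0,0,0]},{"fingers": -1,"offset": [1,0,30],"dr": [0,0,0]},{"fingers": -1,"offset": [0,0,18],"dr": [0,0,0]},{"fingers": -1,"offset": [0,0,11],"dr": [0,0,0]},{"fingers": -1,"offset": [0,0,6],"dr": [0,0,0]}]}}

```text
time: 27.1
position: [0.4996, 0.2997, 0.0247]
tcp_rot: [2.059, 2.371, -0.009]
ft_force: [-0.3, 0.4, -0.0]
finger_gap: 0.0093
finger_force: 22.9
```

Request:
{"method": "move_arm", "body": {"deltas": [{"fingers": -1,"offset": [0,0,4],"dr": [0,0,0]},{"fingers": -1,"offset": [0,0,2],"dr": [0,0,0]},{"fingers": -1,"offset": [0,0,1],"dr": [0,0,0]},{"fingers": -1,"offset": [0,0,1],"dr": [0,0,0]}]}}

```text
time: 27.6
position: [0.4996, 0.3, 0.0172]
tcp_rot: [2.058, 2.372, -0.008]
ft_force: [-0.1, 0.3, 0.5]
finger_gap: 0.0092
finger_force: 22.9
```

Request:
{"method": "move_arm", "body": {"deltas": [{"fingers": -1,"offset": [0,0,2],"dr": [0,0,0]},{"fingers": -1,"offset": [0,0,1],"dr": [0,0,0]},{"fingers": -1,"offset": [0,0,1],"dr": [0,0,0]}]}}

```text
time: 27.98
position: [0.4992, 0.2998, 0.0127]
tcp_rot: [2.059, 2.372, -0.009]
ft_force: [-0.3, 0.1, -0.2]
finger_gap: 0.0096
finger_force: 22.9
```

Request:
{"method": "move_arm", "body": {"deltas": [{"fingers": -1,"offset": [0,0,1],"dr": [0,0,0]},{"fingers": -1,"offset": [0,0,1],"dr": [0,0,0]}]}}

```text
time: 28.22
position: [0.4992, 0.2998, 0.0109]
tcp_rot: [2.059, 2.372, -0.009]
ft_force: [-1.8, -0.4, 5.9]
finger_gap: 0.0093
finger_force: 23.8
```

Contact at the expected height. Release and rise.

Request:
{"method": "move_arm", "body": {"deltas": [{"fingers": -0.8,"offset": [0,0,-1],"dr": [0,0,0]},{"fingers": -0.4,"offset": [0,0,0],"dr": [0,0,0]},{"fingers": -0.3,"offset": [0,0,0],"dr": [0,0,0]},{"fingers": -0.3,"offset": [0,0,-10],"dr": [0,0,0]},{"fingers": -0.3,"offset": [0,0,-30],"dr": [0,0,0]}]}}

```text
time: 28.85
position: [0.4976, 0.2991, 0.0509]
tcp_rot: [-2.059, -2.372, 0.015]
ft_force: [0.4, -0.0, 1.1]
finger_gap: 0.0298
finger_force: 0.0
```

Request:
{"method": "move_arm", "body": {"deltas": [{"fingers": -0.3,"offset": [0,0,-50],"dr": [0,0,0]},{"fingers": -0.3,"offset": [0,0,-50],"dr": [0,0,0]},{"fingers": -0.3,"offset": [0,0,0],"dr": [0,0,0]}]}}

```text
time: 29.22
position: [0.504, 0.3027, 0.1585]
tcp_rot: [2.055, 2.368, 0.009]
ft_force: [-0.5, 0.5, -0.0]
finger_gap: 0.0296
finger_force: 0.0
```

```bash
python3 - <<'E'
from h import *
d=snap("wrist");s=ctrl.read_state();print(s["position"],s["finger_gap"],s["ft_force"])
cv2.imwrite("pics/w12.png",d["pixels"])
for a in ctrl.outline_of("wrist","comb_c"):
    c=max(cv2.findContours(a["pixels"].astype("uint8"),0,1)[0],key=cv2.contourArea)
    print(a["p"],a["extent"],cv2.minAreaRect((plane(d,c[:,0],.048)[:,:2]*1000).astype("f4")))
for a in ctrl.spot_point("wrist","comb_c"):print(a["p"],plane(d,[a["centre"][::-1]],.054))
for a in ctrl.spot_point("wrist","tray_c"):print(a["p"],plane(d,[a["centre"][::-1]],.035))
hsv=cv2.cvtColor(d["pixels"],cv2.COLOR_BGR2HSV)
m=cv2.inRange(hsv,(95,120,60),(125,255,255));cs=[c for c in cv2.findContours(m,0,1)[0] if cv2.contourArea(c)>300]
for c in cs:print(cv2.boundingRect(c),cv2.minAreaRect((plane(d,c[:,0],.044)[:,:2]*1000).astype("f4")))
E
```

```text
[0.50186638 0.30159329 0.1554895 ] 0.029997122335673577 [-0.69506023 -0.05602218 -1.20082149]
0.72 [291.6, 128.4, 47.0, 99.5] ((499.0522155761719, 301.19500732421875), (39.866119384765625, 91.76689147949219), 7.991780757904053)
0.92 [[0.49840193 0.29767469 0.054     ]]
0.67 [[0.49878507 0.29637281 0.035     ]]
(323, 146, 42, 69) ((523.90869140625, 303.21875), (37.29518508911133, 65.36505126953125), 8.434480667114258)
(263, 146, 32, 69) ((465.4737854003906, 295.08660888671875), (26.891389846801758, 65.27049255371094), 7.930537700653076)
(568, 41, 72, 208) ((757.5673828125, 350.8428649902344), (66.17674255371094, 197.84487915039062), 25.03520965576172)
```

Comb rests level and crosswise on the tray: centre (0.499, 0.299), 91.8 x 39.9 mm at the expected height. Handing in.

```bash
python3 -c "
from bench import ctrl
print(ctrl.sign_off())"
```

```text
the job is handed in; nothing more can be done
None
```

The block, tray and comb are packed in the off-white box in that order and released. By my last camera checks each is level and centred. I handed the job in at about 29 s; sign-off returned no verdict.

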